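# Wind the glue timer, then hold the lid down in its sprung gluing seat

### The arm

A 7-joint arm with a two-finger parallel gripper is mounted at the origin on the work surface. World frame = base frame: x ahead of the robot, y to its left, z up, the work surface at z = 0. Lengths are in m, angles in degrees, forces in N, time in s.
With the tool pointing down it reaches from about 0.425 to 0.875 m from the base axis. Payload 4.7 kg.
Tool frame: the origin (TCP) lies between the finger pads; the fingertips stand env.finger_overhang ahead of it and the grasp point (between the pads) lies 5 mm behind it (env.finger_overhang is the distance from the TCP to the fingertips, in m); z points along the fingers, y is the line along which they close (so a half turn about z gives the same grasp; the last joint's range is limited). The gripper opens to 87 mm and grips with 3 to 60 N. Pads are 19 mm wide; open, the fingers measure 117 mm over their backs; the gripper's body (75 mm by 190 mm) begins 51 mm behind the grasp point.
Start: joints at [-63.764, 18.392, -4.016, 83.108, 1.295, 78.541, -3.26], TCP at [0.279, 0.587, 0.237] pointing down, gripper open.
Joint ranges: [-163.93, 163.93], [-17.29, 119.83], [-79.2, 71.16], [3.27, 140.29], [-89.18, 269.18], [5.43, 117.66], [-154.24, 154.24]. Speed limits (degrees/s): [147.25, 147.25, 180, 180, 180, 180, 180].

### API

Orientations are given as [roll, pitch, yaw] about the fixed x, y, z axes, in that order (R = Rz(yaw) Ry(pitch) Rx(roll)).
In Python, from cell import telemetry, eyes, env, models gives the robot as it stands. The module is installed in compiled form; this text tells all that it offers.
- The arm moves only by the tool drive_tool, never from a script. Its arguments are lists of equal length, an entry for each row: "angular": the turn, a rotation vector about the tool's x, y, z in rad, a list of three; "delta_pos": the shift along the tool's x, y, z in cm, a list of three; "gripper": the finger opening in cm, from 0 to 8.7. A call has 1 to 20 rows; each row shifts and turns the commanded pose from where the row before left it, along the tool's axes as they then stand; what a row does not reach is not made up. A row lasts 1/10 s, in which the tool goes at most 50 mm and 8.59 degrees, less where a joint would pass 70% of its speed; a pose out of reach is approached as far as the arm can. A call with a gripper value outside its range is refused whole. The fingers move at their own pace and stop on an object; "squeeze" is the grip in N (left out, the last holds). Time passes only in rows, so rows that do not move let the fingers close. It gives the time, the measured TCP pose, the force, the opening and the grip force at its end, in the units of the state.
- telemetry.get_obs(): the state, without advancing time (a new reading comes with each control period).
- eyes.read_camera(name): name is "scene" or "top" or "wrist"; returns a dict with "pixels" (384x512x3 uint8, red, green, blue), "mtx" (3x3 intrinsics, pixels), "origin" and "orientation" of the camera in the world. Camera axes: x right, y down, z forward; pixel columns grow to the right and rows downward; lengths in m; the calibration is good to about 2 mm. A picture is of the moment at which its call begins. There is no depth.
- env.sign_off(): hands the job in; it is judged then, once.
Trained networks look in a picture, given as the dict that the camera call returned (one of the last four; its "shot" number tells which), for a name from the list of things; names that differ only in an ending like _2 or _b are one class to them, and where a whole thing is asked for, a point or a joint stands for the part that bears it (a point fixed in the world has none). Each returns a list of dicts, best first, with "p" (0 to 1); they miss things now and then, are a little off and sometimes report something else, mostly with a low value. They report only what shows in the picture. A call takes as long as a camera call. They do not tell look-alikes from the thing itself.
- models.search_frame(picture, target): "centre" ([column, row] in pixels, amid what is visible of it).
- models.cut_out(picture, target): "pixels" (384x512 bool, what is visible of it) and "centre" ([column, row] in pixels, amid what is visible of it).
The state is a dict: "time_s": time; "qpos": joint angles; "joint_velocities": joint speeds; "effort": joint torques, N m; "tool_pos": TCP position; "tool_rot": TCP orientation; "force": force on the tool from outside, world axes, zero at the start; "wrist_torque": the same for the moment, N m; "grip_width": finger opening in m; "grasp_force": force on a finger pad.
Only numpy, scipy, OpenCV 4.12 (cv2) and the standard library are available. Lean on these libraries where they do the work, as an engineer would, in place of code of your own. Each camera call takes 0.05 s, during which the arm holds its last target. There are 200 camera calls.

### The job

The turquoise trinket-box lid has just been glued: first wind the clockwork timer's blue key clockwise until it is fully wound (several partial turns), then take the lid by its gold knob, set it knob up in the round wooden gluing seat and press it down against the sprung brass plunger until it is fully home on the seat's hard floor. Finish while still holding it firmly pressed home: do not let go, or the spring lifts it again. Leave the jar, the phone and the brush where they are.

Things in the scene. Friction and masses are not known exactly. Their poses are not given: they have to be found in the camera images.
- timer: clockwork timer fixed to the table: round white housing, 84 mm across, 34 mm high, grey dial on top with black ticks and one red mark. Origin at the centre of its underside, z up; the winding key turns about its z axis.
- key (a joint): turn of the blue winding key, rad: 0 unwound, grows clockwise seen from above, hard stop at 3.0 (fully wound). At 0 the key's blade lies along the timer's x axis with its white-dotted end towards -x; at 3.0 that end stands at the red mark. Sprung, rising to about 0.12 N m of torque, but it stays where it is left (a clutch holds it). It starts between 0 and 0.5, so full winding takes two or three grasps.
- key_grip (a point): middle of the key's blade, on the turning axis, 58 mm above the table. The blade is upright, flat, 36 mm long, 10 mm thick and 32 mm tall (from 42 to 74 mm above the table), blue with a white dot on top of one end; a thin stem below it leaves 8 mm free above the housing.
- lid: loose turquoise round lid, 62 mm across, 12 mm thick, pearl edging, about 90 g; on its middle stands a square gold knob, 20 by 20 mm, 34 mm tall (from 12 to 46 mm above the lid's underside), sides along the lid's x and y. Origin at the centre of the underside, z up through the knob. It starts flat on the table, knob up.
- jig: gluing seat fixed to the table: round wooden cup 92 mm across and 32 mm high, on a wooden foot bar 130 by 50 mm, 10 mm high, along its x. The bore is 68 mm wide and 12 mm deep: the lid drops in with 3 mm to spare all round, and its turquoise disc is flush with the rim when fully home. Origin at the centre of the underside, z up.
- seat_floor (a point): centre of the bore's hard floor, 20 mm above the table, z up: the lid's underside comes here when fully home.
- plunger (a joint): travel of the brass spring plunger (40 mm across) in the middle of the bore, m: 0 up, grows as it is pushed down. Free, its top stands 8 mm above the hard floor, so the lid meets it 4 mm below the rim; the spring pushes up with about 4 N there and 9 N when the lid is home (0.008). Held home needs a downward push of clearly more than 9 N, such as 12 to 20 N.
- jar: bystander: small closed jar of turquoise paint with a white cap, 56 mm across, 55 mm high; origin under its centre.
- phone: bystander: black phone lying flat, 150 by 74 by 9 mm, long side along its x; origin under its centre.
- brush: bystander: black foam brush lying flat, 45 by 50 by 20 mm head at its +x end, wooden handle towards -x, 130 mm long in all; origin under it, 50 mm from the head's middle.
There are look-alikes about, which are no part of the job. Leave any purple look-alike of the lid alone.

How it is judged:
By the outcome, as a careful person would: the job done as asked, in the order asked, and still so for the second after the job is handed in, while the arm keeps its last pose, push and grip.
It also fails if it takes over 70 s, if anything falls off the work surface, if the arm or the gripper's body presses on something with over 40 N, if the wrist force passes 120 N, or if a joint passes its speed limit or range.

## Working session

There is one attempt and no reset: what is moved stays moved. The work goes in short steps, Python scripts to look and compute and a tool call to move; the robot and the scene stay as the last step left them, time stands still between calls to the robot, and variables do not carry over. Pictures are saved under pics/ and viewed, at most 10 in all, crops included, and the job is handed in when it is done.

Besides the shell and the picture viewer there is one more tool, called after "Emit:" by a JSON object that holds its "api" and its "payload", one argument or row to a line. drive_tool: Moves the arm, as the interface text tells. Its arguments: {"type":"object","properties":{"angular":{"type":"array","items":{"type":"array","items":{"type":"number"}}},"delta_pos":{"type":"array","items":{"type":"array","items":{"type":"number"}}},"gripper":{"type":"array","items":{"type":"number"}},"squeeze":{"type":"number"}},"required":["angular","delta_pos","gripper"]}

```bash
mkdir -p pics; cat > h.py <<'E'
import numpy as np, cv2
from scipy.spatial.transform import Rotation as R
from cell import telemetry, eyes, env, models
def cam(n,save=None):
    p=eyes.read_camera(n)
    if save: cv2.imwrite('pics/'+save,p['pixels'][:,:,::-1])
    return p
def rot(o):
    o=np.array(o,float)
    return o if o.shape==(3,3) else R.from_euler('xyz',o,degrees=True).as_matrix()
def ray(p,uv,z):
    d=rot(p['orientation'])@np.linalg.inv(p['mtx'])@np.array([uv[0],uv[1],1.]); o=np.array(p['origin'])
    return o+d*(z-o[2])/d[2]
def proj(p,X):
    c=np.array(p['mtx'])@(rot(p['orientation']).T@(np.array(X)-np.array(p['origin'])))
    return c[:2]/c[2]
E
python3 - <<'E'
from h import *
print(env.finger_overhang, telemetry.get_obs())
H={'timer':.034,'key':.074,'key_grip':.058,'lid':.012,'jig':.032,'jar':.055,'phone':.009,'brush':.02}
ims=[]
for n in('top','scene'):
    p=cam(n); ims.append(p['pixels'])
    print(n,p['origin'],p['orientation'],p['mtx'])
    for t,z in H.items():
        print(t,[(np.round(d['centre']).tolist(),round(d['p'],2),ray(p,d['centre'],z)[:2].round(3).tolist()) for d in models.search_frame(p,t)[:4]])
cv2.imwrite('pics/a.png',cv2.resize(ims[0],(800,600),interpolation=cv2.INTER_CUBIC)[:,:,::-1])
cv2.imwrite('pics/b.png',ims[1][:,:,::-1])
E
```

```text
0.014 {'time_s': 0.0, 'qpos': array([-63.76396694,  18.44020045,  -4.01365695,  83.17208123,
         1.29457093,  78.53970164,  -3.26161105]), 'joint_velocities': array([-0.02164218,  0.04455913, -0.00544214,  0.0176814 , -0.13369349,
        0.08619732, -0.13330011]), 'effort': array([-5.21105703e-04, -4.91296649e+01, -4.04354436e-01, -3.12520587e+01,
       -6.40059239e-02,  4.38279309e-02,  1.64307362e-04]), 'tool_pos': array([0.27894235, 0.58655203, 0.235473  ]), 'tool_rot': array([-1.79893222e+02,  5.71404339e-03,  1.54570184e+02]), 'force': array([-0.10865259, -0.27015623,  0.25052787]), 'wrist_torque': array([0.04979043, 0.02272701, 0.01497604]), 'grasp_force': 0.0, 'grip_width': 0.08711891927300519}
top [ 3.38859878e-01 -5.52715051e-04  1.10696663e+00] [-1.67564414e+02 -4.49567359e-02 -8.52939733e+01] [[434.8302864    0.         259.54947623]
 [  0.         434.8302864  186.29449791]
 [  0.           0.           1.        ]]
timer [([278.0, 184.0], 0.98, [0.585, -0.028])]
key [([285.0, 178.0], 0.52, [0.592, -0.043])]
key_grip [([285.0, 178.0], 0.58, [0.594, -0.044])]
lid [(
[... 278 characters left out ...]
0], 0.63, [0.674, -0.251]), ([159.0, 208.0], 0.6, [0.502, 0.266])]
scene [1.26119461 0.15274237 0.72724558] [-1.32249444e+02 -6.95925984e-02  1.02800333e+02] [[374.52817593   0.         253.00817649]
 [  0.         374.52817593 191.59156164]
 [  0.           0.           1.        ]]
timer [([240.0, 213.0], 0.58, [0.604, -0.031])]
key [([235.0, 203.0], 0.6, [0.612, -0.039])]
key_grip [([237.0, 202.0], 0.62, [0.592, -0.04])]
lid [([208.0, 190.0], 0.82, [0.516, -0.146]), ([171.0, 189.0], 0.78, [0.534, -0.253])]
jig [([354.0, 209.0], 0.64, [0.523, 0.258])]
jar [([335.0, 247.0], 0.65, [0.683, 0.215])]
phone [([254.0, 179.0], 0.79, [0.435, -0.032])]
brush [([153.0, 223.0], 0.69, [0.675, -0.242])]
```

View pics/a.png

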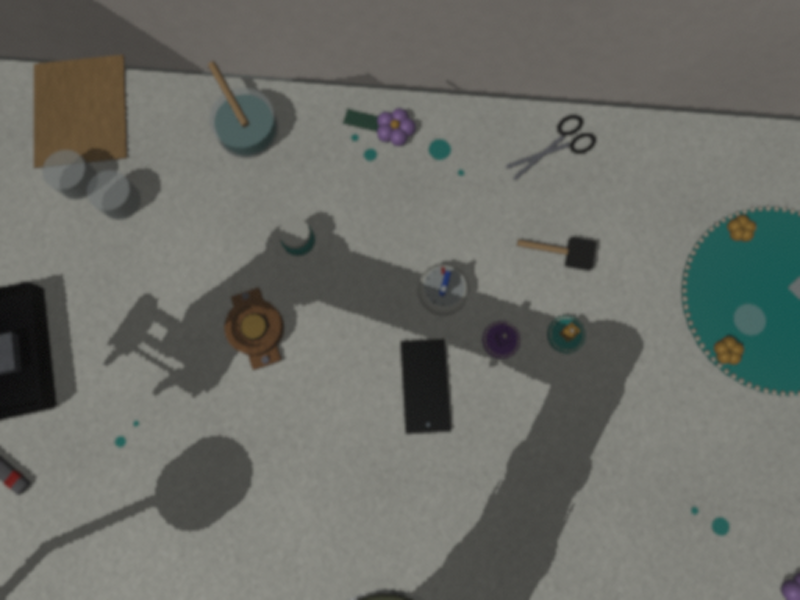

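View pics/b.png

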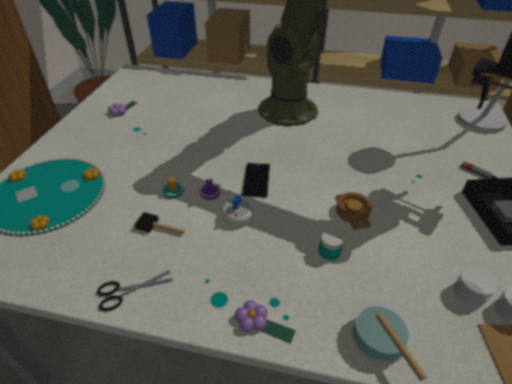

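Top view (800x600): the turquoise disc with the gold knob is at (567,333), which is (361,215) in raw pixels. The purple look-alike is at (500,340). The timer is at (443,288) with its key, the jig at (253,327), the jar at (297,238), the phone at (427,386) and the brush at (575,252). Two things could be the lid. The turquoise one with the gold knob fits the description and the purple one doesn't. I'll confirm with one enlarged crop.

```bash
python3 - <<'E'
from h import *
t=cam('top');s=cam('scene')
def crop(p,c,r,size=(400,300)):
    w=int(r*4/3);im=p['pixels'][c[1]-r:c[1]+r,c[0]-w:c[0]+w]
    return cv2.resize(np.clip(im*1.6,0,255).astype(np.uint8),size,interpolation=cv2.INTER_CUBIC)
im=np.vstack([np.hstack([crop(t,(345,215),30),crop(s,(190,190),30)]),np.hstack([crop(t,(283,182),24),crop(t,(163,209),30)])])
cv2.imwrite('pics/c.png',im[:,:,::-1])
o=telemetry.get_obs();T=rot(o['tool_rot'])
goal=np.array([.50,-.03,.26]);print('shift in tool cm',T.T@(goal-o['tool_pos'])*100)
w=cam('wrist');print(w['origin'],w['orientation'],w['mtx'],o['tool_pos'])
print('cam in tool',T.T@(np.array(w['origin'])-o['tool_pos']),R.from_matrix(T.T@rot(w['orientation'])).as_euler('xyz',degrees=True))
E
```

```text
shift in tool cm [-46.44223459 -46.2444695   -2.34428761]
[0.202334   0.62235774 0.38455112] [1.62267444e+02 2.88043219e-02 6.46286417e+01] [[329.32498536   0.         255.59873234]
 [  0.         329.32498536 189.65614031]
 [  0.           0.           1.        ]] [0.27910693 0.58705005 0.23658484]
cam in tool [ 0.08449252 -0.00106141 -0.14796832] [-1.77312266e+01 -3.35675241e-02  8.99457343e+01]
```

View pics/c.png

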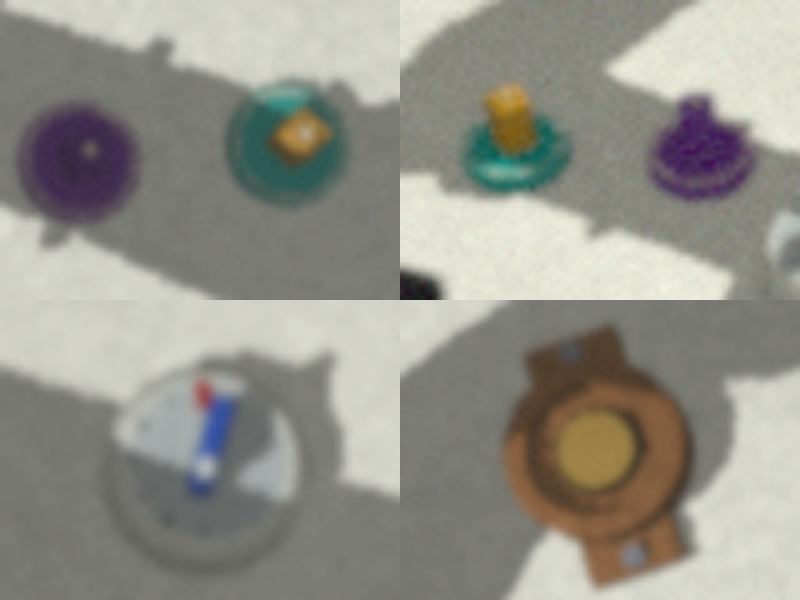

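The enlarged crop confirms it: the lid is the turquoise disc with the square gold knob at crop (290,145), and the one at (80,160) is purple. The key's dot end points towards the robot at crop (205,465), and the red mark is on the far side at (205,390). So nearly the full travel is left to wind.

Emit:
{"api": "drive_tool", "payload": {
  "angular": [
    [0,0,0],
    [0,0,0],
    [0,0,0],
    [0,0,0],
    [0,0,0],
    [0,0,0],
    [0,0,0],
    [0,0,0],
    [0,0,0],
    [0,0,0],
    [0,0,0],
    [0,0,0],
    [0,0,0],
    [0,0,0],
    [0,0,-0.117],
    [0,0,-0.117],
    [0,0,0],
    [0,0,0]
  ],
  "delta_pos": [
    [-3.5,-3.2,-0.17],
    [-3.5,-3.2,-0.17],
    [-3.5,-3.2,-0.17],
    [-3.5,-3.2,-0.17],
    [-3.5,-3.2,-0.17],
    [-3.5,-3.2,-0.17],
    [-3.5,-3.2,-0.17],
    [-3.5,-3.2,-0.17],
    [-3.5,-3.2,-0.17],
    [-3.5,-3.2,-0.17],
    [-3.5,-3.2,-0.17],
    [-3.5,-3.2,-0.17],
    [-3.5,-3.2,-0.17],
    [-3.5,-3.2,-0.17],
    [0,0,0],
    [0,0,0],
    [0,0,0],
    [0,0,0]
  ],
  "gripper": [8.7,8.7,8.7,8.7,8.7,8.7,8.7,8.7,8.7,8.7,8.7,8.7,8.7,8.7,8.7,8.7,8.7,8.7]
}}

```text
time_s: 2.85
tool_pos: [0.5293, -0.0277, 0.2604]
tool_rot: [180.0, 0.0, 167.8]
force: [0.1, 0.4, -0.1]
grip_width: 0.0867
grasp_force: 0.0
```

```bash
python3 - <<'E'
from h import *
o=telemetry.get_obs();print(o['qpos'].round(1),o['tool_pos'])
p=cam('wrist');im=p['pixels']
for t,z in(('timer',.034),('key',.058)):
    for d in models.cut_out(p,t)[:2]:
        m=d['pixels'].astype(np.uint8);print(t,d['p'],d['centre'],m.sum(),ray(p,d['centre'],z)[:2])
        if t=='timer':
            c=max(cv2.findContours(m,0,1)[0],key=len);h=cv2.convexHull(c)[:,0]
            w=np.array([ray(p,u,.034)[:2] for u in h]);
            A=np.c_[2*w,np.ones(len(w))];s=np.linalg.lstsq(A,(w**2).sum(1),rcond=None)[0];print('circle',s[:2],np.sqrt(s[2]+s[0]**2+s[1]**2))
hsv=cv2.cvtColor(im,cv2.COLOR_RGB2HSV)
b=cv2.inRange(hsv,(105,120,30),(128,255,255));n,l,st,ce=cv2.connectedComponentsWithStats(b)
for i in range(1,n):
    if st[i,4]>60: print(st[i],ce[i],ray(p,ce[i],.06)[:2],cv2.minAreaRect(np.argwhere(l==i)[:,::-1].astype(np.float32)))
c=proj(p,[.59,-.035,.05]).astype(int);print(c)
r=75;x0=max(c[0]-100,0);y0=max(c[1]-r,0);cr=im[y0:y0+150,x0:x0+200];print('crop origin',x0,y0)
cv2.imwrite('pics/d.png',cv2.resize(cr,None,fx=4,fy=4,interpolation=cv2.INTER_CUBIC)[:,:,::-1])
E
```

```text
[-26.7   2.7  27.9  99.1  -1.3  78.5  79.3] [ 0.52925384 -0.0277346   0.26041557]
timer 0.91 [252.9, 203.6] 3481 [ 0.57984054 -0.04295685]
circle [ 0.57954756 -0.04292948] 0.041676692682769224
timer 0.43 [484.0, 73.7] 5882 [0.48686144 0.23086626]
circle [0.4900475  0.24643235] 0.061011227253696815
key 0.85 [251.8, 216.6] 323 [ 0.58651536 -0.04550156]
key 0.71 [112.1, 271.8] 195 [ 0.62156179 -0.2266976 ]
[249 215   8  20 151] [252.56291391 224.69536424] [ 0.59570177 -0.04658391] ((252.5, 224.5), (19.0, 7.0), 90.0)
[261 214]
crop origin 161 139
```

View pics/d.png

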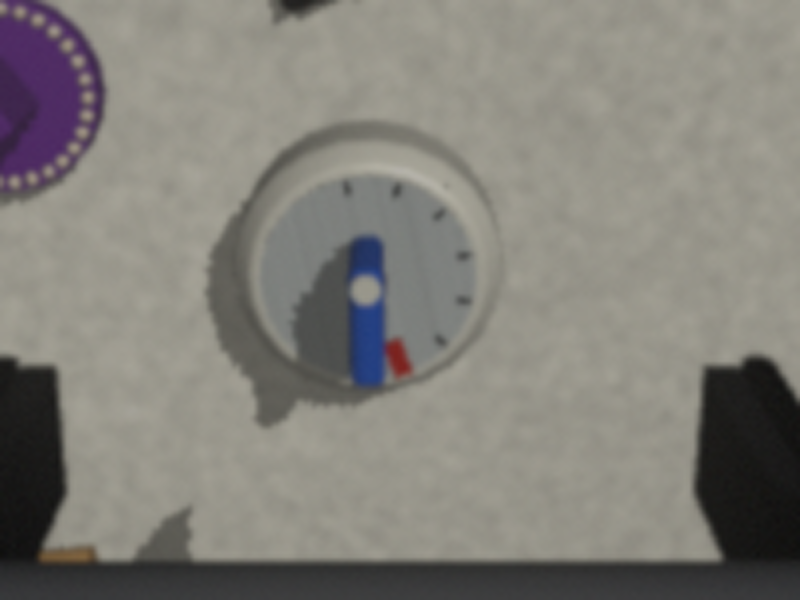

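The key's blade is parallel to the image columns, so the tool yaw already matches it. The dot end is up, near the robot, at crop (366,290). The red mark is at (398,358), about 160° clockwise from the dot. Next I'll pin down the centre.

```bash
python3 - <<'E'
from h import *
p=cam('wrist')
o=telemetry.get_obs();yaw=np.deg2rad(168)
a=np.array([np.cos(yaw),np.sin(yaw)]) # toward dot end
q=lambda X:((proj(p,X)-[161,139])*4).round().tolist()
for cx in(.580,.584,.588):
    c=np.array([cx,-.0435])
    print(cx,'dial',q([*c,.034]),'blade top dot end',q([*(c+a*.018),.074]),'far',q([*(c-a*.018),.074]),'bot dotend',q([*(c+a*.018),.042]))
    for s,n in((1,'near'),(-1,'far')): print(n,'rim',q([*(c+a*s*.042),.034]),q([*(c+a*s*.042),0]))
im=p['pixels'].astype(int);col=253
print([tuple(im[r,col]) for r in range(196,242)])
E
```

```text
0.58 dial [365.0, 259.0] blade top dot end [364.0, 248.0] far [364.0, 370.0] bot dotend [365.0, 211.0]
near rim [365.0, 125.0] [366.0, 98.0]
far rim [366.0, 386.0] [367.0, 342.0]
0.584 dial [368.0, 271.0] blade top dot end [367.0, 261.0] far [367.0, 383.0] bot dotend [368.0, 224.0]
near rim [368.0, 137.0] [368.0, 110.0]
far rim [368.0, 397.0] [369.0, 352.0]
0.588 dial [371.0, 283.0] blade top dot end [370.0, 275.0] far [370.0, 396.0] bot dotend [370.0, 236.0]
near rim [370.0, 150.0] [371.0, 122.0]
far rim [371.0, 408.0] [372.0, 363.0]
[(np.int64(122), np.int64(125), np.int64(125)), (np.int64(102), np.int64(108), np.int64(117)), (np.int64(67), np.int64(78), np.int64(106)), (np.int64(40), np.int64(56), np.int64(99)), (np.int64(38), np.int64(54), np.int64(100)), (np.int64(37), np.int64(54), np.int64(100)), (np.int64(36), np.int64(55), np.int64(101)), (np.int64(36), np.int64(54), np.int64(101)), (np.int64(35), np.int64(53), np.int64(101)), (np.int64(36), np.int64(55), np.int64(106)), (np.int64(40), np.int64(63), np.int64(120)), (np.int64(72), np.int64(86), np.int64(131)), (np.int64(120),
[... 833 characters left out ...]
64), np.int64(129)), (np.int64(37), np.int64(64), np.int64(129)), (np.int64(37), np.int64(64), np.int64(129)), (np.int64(37), np.int64(64), np.int64(129)), (np.int64(38), np.int64(64), np.int64(129)), (np.int64(37), np.int64(64), np.int64(129)), (np.int64(36), np.int64(63), np.int64(128)), (np.int64(37), np.int64(62), np.int64(128)), (np.int64(40), np.int64(62), np.int64(118)), (np.int64(57), np.int64(68), np.int64(97)), (np.int64(78), np.int64(80), np.int64(83)), (np.int64(94), np.int64(93), np.int64(88)), (np.int64(114), np.int64(112), np.int64(105)), (np.int64(141), np.int64(139), np.int64(130)), (np.int64(153), np.int64(151), np.int64(141)), (np.int64(155), np.int64(153), np.int64(142))]
```

Emit:
{"api": "drive_tool", "payload": {
  "angular": [
    [0,0,0],
    [0,0,0],
    [0,0,0],
    [0,0,0],
    [0,0,0],
    [0,0,0],
    [0,0,0],
    [0,0,0],
    [0,0,0],
    [0,0,0]
  ],
  "delta_pos": [
    [-2.9,-0.2,0],
    [-2.9,-0.2,0],
    [0,0,4],
    [0,0,4],
    [0,0,4],
    [0,0,4],
    [0,0,2.5],
    [0,0,2.0],
    [0,0,0],
    [0,0,0]
  ],
  "gripper": [5,5,5,5,5,5,5,5,5,5]
}}

```text
time_s: 4.05
tool_pos: [0.5854, -0.0438, 0.0557]
tool_rot: [-180.0, 0.0, 168.0]
force: [-0.4, -0.6, -0.5]
grip_width: 0.0503
grasp_force: 0.0
```

Emit:
{"api": "drive_tool", "payload": {
  "angular": [
    [0,0,0],
    [0,0,0],
    [0,0,0],
    [0,0,0],
    [0,0,0],
    [0,0,0],
    [0,0,0],
    [0,0,0]
  ],
  "delta_pos": [
    [0,0,0],
    [0,0,0],
    [0,0,0],
    [0,0,0],
    [0,0,0],
    [0,0,0],
    [0,0,0],
    [0,0,0]
  ],
  "gripper": [0.5,0.5,0.5,0.5,0.5,0.5,0.5,0.5],
  "squeeze": 35
}}

```text
time_s: 4.85
tool_pos: [0.5853, -0.0436, 0.0555]
tool_rot: [180.0, 0.0, 168.0]
force: [0.2, 1.1, 0.8]
grip_width: 0.0099
grasp_force: 40.7
```

Emit:
{"api": "drive_tool", "payload": {
  "angular": [
    [0,0,0.1],
    [0,0,0.1],
    [0,0,0.1],
    [0,0,0.1],
    [0,0,0.1],
    [0,0,0.1],
    [0,0,0.1],
    [0,0,0.1],
    [0,0,0.1],
    [0,0,0.1]
  ],
  "delta_pos": [
    [0,0,0],
    [0,0,0],
    [0,0,0],
    [0,0,0],
    [0,0,0],
    [0,0,0],
    [0,0,0],
    [0,0,0],
    [0,0,0],
    [0,0,0]
  ],
  "gripper": [0.5,0.5,0.5,0.5,0.5,0.5,0.5,0.5,0.5,0.5]
}}

```text
time_s: 5.85
tool_pos: [0.5863, -0.0424, 0.0555]
tool_rot: [179.9, -0.0, 110.5]
force: [2.9, 2.6, -0.6]
grip_width: 0.0099
grasp_force: 40.7
```

```bash
python3 -c "
from h import *
o=telemetry.get_obs();print(o['qpos'].round(1),o['wrist_torque'],o['force'],o['tool_rot'])"
```

```text
[-30.3  23.1  38.4 104.7 -16.8  57.9  35.4] [ 0.51758842 -0.50791312  0.14969365] [ 2.88721133  2.60733979 -0.56919065] [ 1.79856285e+02 -2.42239397e-02  1.10534819e+02]
```

Emit:
{"api": "drive_tool", "payload": {
  "angular": [
    [0,0,0.1],
    [0,0,0.1],
    [0,0,0.1],
    [0,0,0.1],
    [0,0,0.1],
    [0,0,0.1],
    [0,0,0.1],
    [0,0,0.1],
    [0,0,0.1],
    [0,0,0.1],
    [0,0,0.1],
    [0,0,0.1],
    [0,0,0.1],
    [0,0,0.1],
    [0,0,0.1],
    [0,0,0.1]
  ],
  "delta_pos": [
    [0,0,0],
    [0,0,0],
    [0,0,0],
    [0,0,0],
    [0,0,0],
    [0,0,0],
    [0,0,0],
    [0,0,0],
    [0,0,0],
    [0,0,0],
    [0,0,0],
    [0,0,0],
    [0,0,0],
    [0,0,0],
    [0,0,0],
    [0,0,0]
  ],
  "gripper": [0.5,0.5,0.5,0.5,0.5,0.5,0.5,0.5,0.5,0.5,0.5,0.5,0.5,0.5,0.5,0.5]
}}

```text
time_s: 7.45
tool_pos: [0.5883, -0.0434, 0.0556]
tool_rot: [179.8, -0.3, 18.9]
force: [8.4, -1.1, -7.6]
grip_width: 0.0098
grasp_force: 40.7
```

```bash
python3 -c "
from h import *
o=telemetry.get_obs();print(o['qpos'].round(1),o['wrist_torque'],o['force'],o['tool_rot'])"
```

```text
[-44.2  30.1  57.6 105.  -29.   60.7 -46.7] [-0.06763064 -1.6320098   0.12494734] [ 8.44404366 -1.10725366 -7.56210162] [179.81024828  -0.33580369  18.85751726]
```

Emit:
{"api": "drive_tool", "payload": {
  "angular": [
    [0,0,0.04],
    [0,0,0.04],
    [0,0,0.04],
    [0,0,0.04],
    [0,0,0.04]
  ],
  "delta_pos": [
    [0,0,0],
    [0,0,0],
    [0,0,0],
    [0,0,0],
    [0,0,0]
  ],
  "gripper": [0.5,0.5,0.5,0.5,0.5]
}}

```text
time_s: 7.95
tool_pos: [0.5884, -0.0437, 0.0556]
tool_rot: [179.9, -0.4, 7.5]
force: [8.7, -0.9, -6.5]
grip_width: 0.01
grasp_force: 40.7
```

```bash
python3 -c "
from h import *
o=telemetry.get_obs();print(o['qpos'].round(1),o['wrist_torque'],o['force'],o['tool_rot'])"
```

```text
[-45.8  31.5  60.  105.1 -31.   61.3 -56.5] [-0.1060951  -1.72616838  0.13681458] [ 8.68711616 -0.92295977 -6.53267708] [179.85531714  -0.37422523   7.53033396]
```

Emit:
{"api": "drive_tool", "payload": {
  "angular": [
    [0,0,0.03],
    [0,0,0.03],
    [0,0,0.03]
  ],
  "delta_pos": [
    [0,0,0],
    [0,0,0],
    [0,0,0]
  ],
  "gripper": [0.5,0.5,0.5]
}}

```text
time_s: 8.25
tool_pos: [0.5883, -0.0437, 0.0556]
tool_rot: [179.9, -0.4, 2.5]
force: [8.0, 0.8, -5.3]
grip_width: 0.0106
grasp_force: 35.9
```

```bash
python3 -c "
from h import *
o=telemetry.get_obs();print(o['qpos'].round(1),o['wrist_torque'],o['force'],o['tool_rot'])"
```

```text
[-46.5  32.1  61.1 105.1 -31.9  61.7 -60.8] [-0.1853217  -1.45129371  0.65331231] [ 7.96100836  0.8157405  -5.27970752] [179.85919087  -0.35652922   2.50395601]
```

The turning torque jumped to 0.65 N·m, so the key is at its hard stop. I'll release it straight and lift away.

Emit:
{"api": "drive_tool", "payload": {
  "angular": [
    [0,0,0],
    [0,0,0],
    [0,0,0],
    [0,0,0],
    [0,0,0],
    [0,0,0],
    [0,0,0],
    [0,0,-0.14],
    [0,0,-0.14],
    [0,0,-0.14],
    [0,0,-0.14],
    [0,0,-0.14],
    [0,0,-0.14],
    [0,0,-0.14],
    [0,0,-0.14],
    [0,0,-0.14],
    [0,0,-0.14],
    [0,0,-0.14],
    [0,0,0],
    [0,0,0]
  ],
  "delta_pos": [
    [0,0,0],
    [0,0,0],
    [0,0,0],
    [0,0,-4],
    [0,0,-4],
    [0,0,-4],
    [0,0,-4],
    [0,0,-3],
    [0,0,0],
    [0,0,0],
    [0,0,0],
    [0,0,0],
    [0,0,0],
    [0,0,0],
    [0,0,0],
    [0,0,0],
    [0,0,0],
    [0,0,0],
    [-4,-1.6,0],
    [-4,-1.6,0]
  ],
  "gripper": [5,5,5,5,5,5,5,7,7,7,7,7,7,7,7,7,7,7,7,7]
}}

```text
time_s: 10.25
tool_pos: [0.5536, -0.1242, 0.245]
tool_rot: [-180.0, 0.0, 90.8]
force: [-0.2, -1.5, 0.1]
grip_width: 0.07
grasp_force: 0.0
```

Emit:
{"api": "drive_tool", "payload": {
  "angular": [
    [0,0,0],
    [0,0,0],
    [0,0,0]
  ],
  "delta_pos": [
    [0,0,0],
    [0,0,0],
    [0,0,0]
  ],
  "gripper": [7,7,7]
}}

```text
time_s: 10.55
tool_pos: [0.5542, -0.1233, 0.2452]
tool_rot: [-180.0, -0.1, 90.7]
force: [0.7, 1.1, 0.1]
grip_width: 0.0701
grasp_force: 0.0
```

```bash
python3 - <<'E'
from h import *
o=telemetry.get_obs();print(o['qpos'].round(1),o['tool_pos'],o['tool_rot'])
p=cam('wrist','w1.png');im=p['pixels']
print('timer',proj(p,[.585,-.0435,.034]),'lid est',proj(p,[.529,-.247,.012]))
for d in models.cut_out(p,'lid')[:3]:
    m=d['pixels'].astype(np.uint8);print(d['p'],d['centre'],m.sum())
hsv=cv2.cvtColor(im,cv2.COLOR_RGB2HSV)
for nm,lo,hi in(('turq',(78,80,25),(97,255,255)),('gold',(12,110,60),(30,255,255)),('blue',(105,120,30),(128,255,255)),('red',(0,150,60),(8,255,255))):
    n,l,st,ce=cv2.connectedComponentsWithStats(cv2.inRange(hsv,lo,hi))
    for i in range(1,n):
        if st[i,4]>25: print(nm,st[i],ce[i].round(1),ray(p,ce[i],{'turq':.012,'gold':.03,'blue':.06,'red':.034}[nm])[:2].round(4),cv2.minAreaRect(np.argwhere(l==i)[:,::-1].astype(np.float32)))
cv2.imwrite('pics/e.png',cv2.resize(im,(800,600),interpolation=cv2.INTER_CUBIC)[:,:,::-1])
E
```

```text
[-37.7  11.2  54.4  96.   -9.3  77.6  18.9] [ 0.55420284 -0.12327569  0.24520265] [-1.79989613e+02 -5.06206313e-02  9.06870930e+01]
timer [286.91254398  88.39254305] lid est [235.54494744 252.09278308]
0.81 [221.5, 172.3] 1969
0.73 [237.7, 249.4] 1712
turq [494  52  18  37 522] [503.8  71.3] [ 0.8224 -0.0229] ((502.5, 70.0), (36.0, 17.0), 90.0)
turq [464 102  10  10  78] [468.3 106.2] [ 0.7915 -0.0602] ((468.5, 106.5), (9.0, 9.0), 90.0)
turq [215 231  45  40 837] [236.5 247.3] [ 0.5302 -0.2401] ((236.68783569335938, 249.5288848876953), (44.55276107788086, 37.634159088134766), 8.746161460876465)
gold [343 191  18  56 431] [351.6 217.3] [ 0.6685 -0.189 ] ((351.23529052734375, 218.441162109375), (8.243355751037598, 55.20879364013672), 12.52880859375)
gold [224 248  22  29 417] [235.1 261.9] [ 0.5295 -0.2509] ((234.75, 262.75), (21.92030906677246, 24.041629791259766), 45.0)
gold [386 267  27  56 720] [401.9 294.7] [ 0.7442 -0.2957] ((399.800048828125, 294.4000244140625), (56.311763763427734, 23.31852912902832), 82.87498474121094)
gold [100 268  14  54 230] [104.7 293.7] [ 0.3611 -0.2994] ((105.589111328125, 294.10888671875), (9.950370788574219, 53.43349075317383), 5.710593223571777)
gold [ 195  335  317   19 3835] [381.  344.7] [ 0.7276 -0.3755] ((353.00982666015625, 344.01214599609375), (17.516864776611328, 316.0645446777344), 89.72051239013672)
blue [272  84  31  14 293] [287.   90.7] [ 0.5828 -0.0453] ((287.330810546875, 90.64616394042969), (10.294882774353027, 30.76061248779297), 82.87498474121094)
red [312  84   8   5  33] [315.3  86.2] [ 0.6144 -0.0409] ((315.5, 86.0), (7.0, 4.0), 0.0)
```

View pics/e.png

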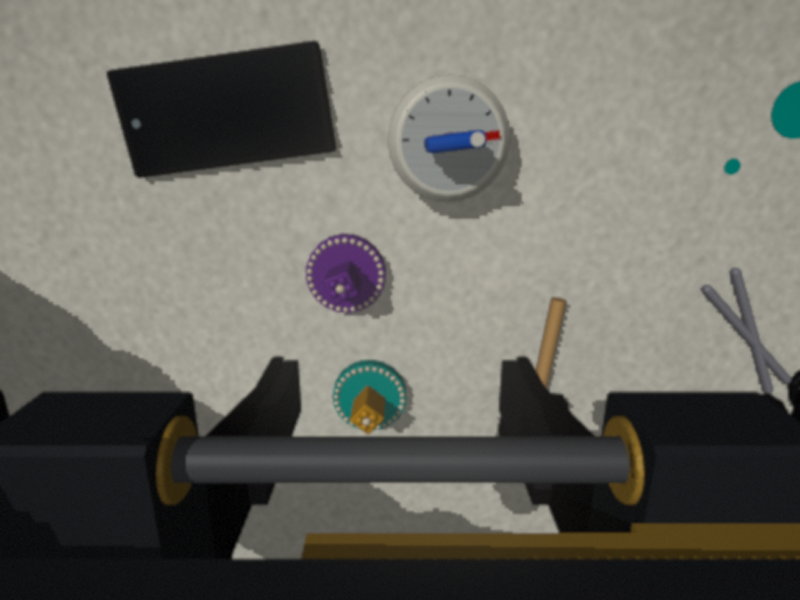

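The white-dotted end now stands at the red mark, at (478,140)/(492,136), so the key is fully wound. The lid is at (368,395) with its knob top at (367,420), and the bar nearly hides it. I'll shift for a clear look.

Emit:
{"api": "drive_tool", "payload": {
  "angular": [
    [0,0,0],
    [0,0,0],
    [0,0,0],
    [0,0,0]
  ],
  "delta_pos": [
    [-4,-2.4,0],
    [-1,0,0],
    [0,0,0],
    [0,0,0]
  ],
  "gripper": [8,8,8,8]
}}

```text
time_s: 11.05
tool_pos: [0.5312, -0.1731, 0.2452]
tool_rot: [180.0, -0.0, 90.7]
force: [0.4, 1.0, -0.4]
grip_width: 0.0795
grasp_force: 0.0
```

```bash
python3 - <<'E'
from h import *
o=telemetry.get_obs();print(o['qpos'].round(1),o['tool_pos'],o['tool_rot'])
p=cam('wrist');im=p['pixels']
def circ(h,z):
    w=np.array([ray(p,u,z)[:2] for u in h]);A=np.c_[2*w,np.ones(len(w))];s=np.linalg.lstsq(A,(w**2).sum(1),rcond=None)[0];return s[:2],np.sqrt(s[2]+s[0]**2+s[1]**2)
for d in models.cut_out(p,'lid')[:3]:
    m=d['pixels'].astype(np.uint8);c=max(cv2.findContours(m,0,1)[0],key=len);print(d['p'],d['centre'],m.sum(),circ(cv2.convexHull(c)[:,0],.010))
c=proj(p,[.53,-.245,.02]).astype(int);x0,y0=c[0]-40,c[1]-30;print(x0,y0)
cr=im[y0:y0+60,x0:x0+80]
cv2.imwrite('pics/f.png',cv2.resize(cr,None,fx=10,fy=10,interpolation=cv2.INTER_CUBIC)[:,:,::-1])
E
```

```text
[-34.7   9.8  56.3  97.3  -8.4  77.4  23.7] [ 0.53124199 -0.17314495  0.2452324 ] [ 1.79998701e+02 -3.78333771e-02  9.07057164e+01]
0.94 [254.0, 217.6] 1915 (array([ 0.52916885, -0.24953463]), np.float64(0.03209602686623854))
0.83 [242.0, 133.3] 2197 (array([ 0.51160443, -0.14507101]), np.float64(0.03053979686381533))
0.26 [157.9, 30.4] 8311 (array([ 0.42700745, -0.02997364]), np.float64(0.07697982808118553))
214 187
```

View pics/f.png

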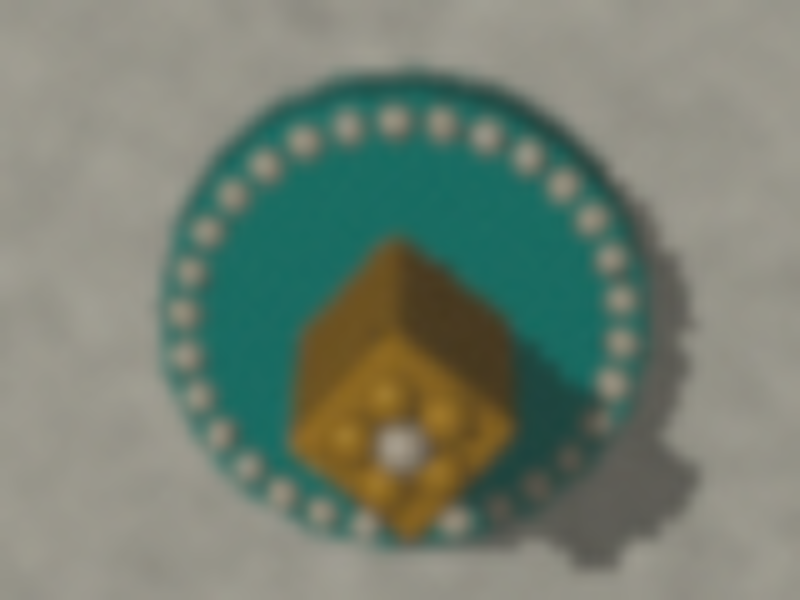

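The crop shows the turquoise lid and its square knob. The knob's top corners are at (395,335), (515,425), (408,545) and (290,440). The disc spans columns 162 to 640.

```bash
python3 - <<'E'
from h import *
p=cam('wrist');o=telemetry.get_obs()
C=np.array([[395,335],[515,425],[408,545],[290,440]])/10-.45+[214,187]
W=np.array([ray(p,u,.046)[:2] for u in C]);c=W.mean(0);print('knob',c,[np.linalg.norm(W[i]-W[i-1]).round(4) for i in range(4)])
e=[W[i]-W[i-1] for i in range(4)]
print('edge dir mod 90',[np.degrees(np.arctan2(v[1],v[0]))%90 for v in e])
pe=np.array([[395,105],[640,310],[162,310]])/10-.45+[214,187]
print('disc',[ray(p,u,.012)[:2].round(4).tolist() for u in pe])
T=rot(o['tool_rot']);print(T.T@(np.array([*c,0])-o['tool_pos'])*100)
# jig estimates from top
q=cam('top')
for t in('jig','plunger'):
  for d in models.cut_out(q,t)[:2]:
    m=d['pixels'].astype(np.uint8);print(t,d['p'],d['centre'],m.sum(),ray(q,d['centre'],.028)[:2])
E
```

```text
knob [ 0.52954707 -0.24950075] [np.float64(0.0179), np.float64(0.0178), np.float64(0.0196), np.float64(0.0191)]
edge dir mod 90 [np.float64(48.0489568394822), np.float64(51.75146252589807), np.float64(51.932397196651095), np.float64(46.30771214102916)]
disc [[0.5281, -0.2208], [0.559, -0.2474], [0.4993, -0.2484]]
[-7.67426091 -0.27488947 24.51203245]
jig 0.59 [164.6, 211.8] 1369 [0.49119114 0.25008485]
plunger 0.46 [159.2, 211.4] 215 [0.49108533 0.2637137 ]
```

Emit:
{"api": "drive_tool", "payload": {
  "angular": [
    [0,0,0],
    [0,0,0],
    [0,0,0.12],
    [0,0,0.12],
    [0,0,0.12],
    [0,0,0.12],
    [0,0,0.12],
    [0,0,0.12],
    [0,0,0],
    [0,0,0],
    [0,0,0],
    [0,0,0]
  ],
  "delta_pos": [
    [-3.8,-0.1,0],
    [-3.8,-0.1,0],
    [0,0,2],
    [0,0,2],
    [0,0,2],
    [0,0,2],
    [0,0,2],
    [0,0,2],
    [0,0,3],
    [0,0,0],
    [0,0,0],
    [0,0,0]
  ],
  "gripper": [6,6,6,6,6,6,6,6,6,6,6,6]
}}

```text
time_s: 12.55
tool_pos: [0.5305, -0.2511, 0.0969]
tool_rot: [179.9, -0.1, 49.4]
force: [0.3, 0.6, 0.3]
grip_width: 0.0599
grasp_force: 0.0
```

```bash
python3 - <<'E'
from h import *
o=telemetry.get_obs();T=rot(o['tool_rot']);print(o['qpos'].round(1),o['tool_pos'],o['tool_rot'])
print(T.T@(np.array([.5294,-.2492,.029])-o['tool_pos'])*100)
E
```

```text
[-25.6  27.1  60.4 103.5 -26.   64.7   3. ] [ 0.53045572 -0.25105151  0.09690631] [ 1.79878469e+02 -5.25598873e-02  4.93968869e+01]
[ 0.06563598 -0.2150571   6.79025329]
```

Emit:
{"api": "drive_tool", "payload": {
  "angular": [
    [0,0,0],
    [0,0,0],
    [0,0,0],
    [0,0,0],
    [0,0,0]
  ],
  "delta_pos": [
    [0.1,-0.2,2.5],
    [0,0,2.5],
    [0,0,1.8],
    [0,0,0],
    [0,0,0]
  ],
  "gripper": [6,6,6,6,6]
}}

```text
time_s: 13.05
tool_pos: [0.5291, -0.2489, 0.0281]
tool_rot: [179.9, -0.0, 49.4]
force: [0.0, -0.2, 0.0]
grip_width: 0.06
grasp_force: 0.0
```

Emit:
{"api": "drive_tool", "payload": {
  "angular": [
    [0,0,0],
    [0,0,0],
    [0,0,0],
    [0,0,0],
    [0,0,0],
    [0,0,0],
    [0,0,0],
    [0,0,0]
  ],
  "delta_pos": [
    [0,0,0],
    [0,0,0],
    [0,0,0],
    [0,0,0],
    [0,0,0],
    [0,0,0],
    [0,0,0],
    [0,0,0]
  ],
  "gripper": [1,1,1,1,1,1,1,1],
  "squeeze": 50
}}

```text
time_s: 13.85
tool_pos: [0.5287, -0.2486, 0.0274]
tool_rot: [180.0, -0.0, 49.4]
force: [0.6, -0.2, 0.5]
grip_width: 0.0193
grasp_force: 50.0
```

Emit:
{"api": "drive_tool", "payload": {
  "angular": [
    [0,0,0],
    [0,0,0],
    [0,0,0],
    [0,0,0],
    [0,0,0],
    [0,0,0],
    [0,0,0],
    [0,0,0],
    [0,0,0],
    [0,0,0],
    [0,0,0],
    [0,0,0],
    [0,0,0],
    [0,0,-0.12],
    [0,0,-0.12],
    [0,0,-0.12],
    [0,0,-0.12],
    [0,0,-0.12],
    [0,0,-0.12],
    [0,0,0]
  ],
  "delta_pos": [
    [0,0,-2],
    [0,0,-4],
    [0,0,-4],
    [0,0,-5],
    [3.1,-3.2,0],
    [3.1,-3.2,0],
    [3.1,-3.2,0],
    [3.1,-3.2,0],
    [3.1,-3.2,0],
    [3.1,-3.2,0],
    [3.1,-3.2,0],
    [3.1,-3.2,0],
    [3.1,-3.2,0],
    [0,0,0],
    [0,0,0],
    [0,0,0],
    [0,0,0],
    [0,0,0],
    [0,0,0],
    [0,0,0]
  ],
  "gripper": [1,1,1,1,1,1,1,1,1,1,1,1,1,1,1,1,1,1,1,1]
}}

```text
time_s: 15.85
tool_pos: [0.4913, 0.1505, 0.1771]
tool_rot: [-180.0, 0.0, 90.6]
force: [0.5, 1.1, -1.0]
grip_width: 0.0199
grasp_force: 50.0
```

Emit:
{"api": "drive_tool", "payload": {
  "angular": [
    [0,0,0],
    [0,0,0],
    [0,0,0]
  ],
  "delta_pos": [
    [0,0,0],
    [0,0,0],
    [0,0,0]
  ],
  "gripper": [1,1,1]
}}

```text
time_s: 16.15
tool_pos: [0.4916, 0.1507, 0.1773]
tool_rot: [180.0, -0.0, 90.6]
force: [0.2, -0.1, -0.7]
grip_width: 0.0196
grasp_force: 50.0
```

```bash
python3 - <<'E'
from h import *
o=telemetry.get_obs();print(o['qpos'].round(1),o['tool_pos'],o['tool_rot'])
p=cam('wrist','w2.png');im=p['pixels']
def circ(h,z):
    w=np.array([ray(p,u,z)[:2] for u in h]);A=np.c_[2*w,np.ones(len(w))];s=np.linalg.lstsq(A,(w**2).sum(1),rcond=None)[0];return s[:2],np.sqrt(s[2]+s[0]**2+s[1]**2)
for t,z in(('jig',.032),('plunger',.028),('lid',.18)):
  for d in models.cut_out(p,t)[:2]:
    m=d['pixels'].astype(np.uint8);c=max(cv2.findContours(m,0,1)[0],key=len);print(t,d['p'],d['centre'],m.sum(),ray(p,d['centre'],z)[:2],circ(cv2.convexHull(c)[:,0],z))
print('est jig',proj(p,[.491,.25,.032]))
cv2.imwrite('pics/g.png',cv2.resize(im,(800,600),interpolation=cv2.INTER_CUBIC)[:,:,::-1])
E
```

```text
[-72.4   4.9  55.5 108.3  -4.3  68.9 -14.9] [0.49163588 0.15070308 0.17734786] [ 1.79998844e+02 -8.14110525e-04  9.05600695e+01]
jig 0.55 [265.8, 55.7] 12287 [0.49819779 0.2566457 ] (array([0.4961463 , 0.25800204]), np.float64(0.05571263630655603))
plunger 0.9 [265.4, 53.2] 1854 [0.49793035 0.25888978] (array([0.4976162 , 0.25673778]), np.float64(0.019561652822020208))
plunger 0.48 [265.8, 54.5] 12351 [0.49828543 0.25788399] (array([0.49724334, 0.25626005]), np.float64(0.055466288128677606))
lid 0.64 [254.8, 226.8] 6374 [0.4905129  0.16891417] (array([0.49085955, 0.16341336]), np.float64(0.026397167214627225))
est jig [257.00356813  64.18430379]
```

View pics/g.png

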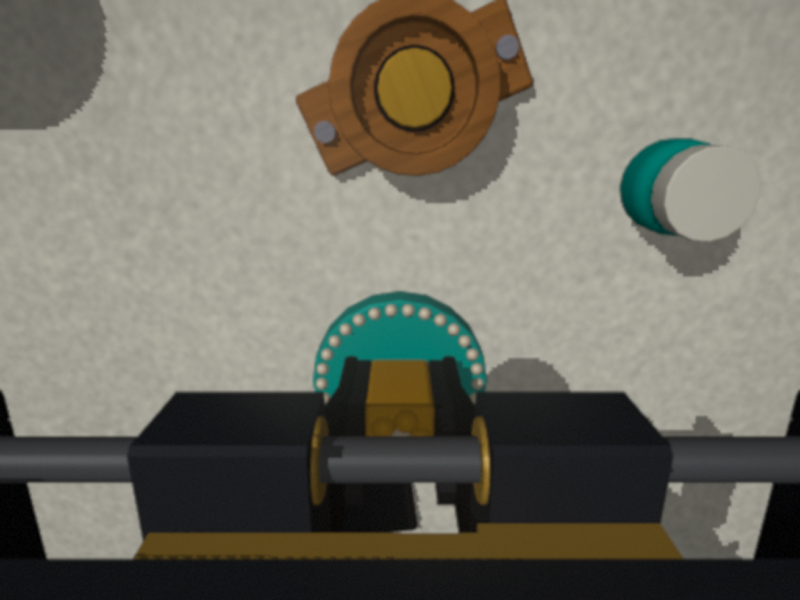

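The lid is held knob up, with its far edge at (400,292). The jig bore is around (415,88) with the plunger at (415,88), and the jar is clear at (690,190). Next I'll compare the lid and seat positions in this same camera.

```bash
python3 - <<'E'
from h import *
p=cam('wrist');o=telemetry.get_obs();im=p['pixels']
hsv=cv2.cvtColor(im,cv2.COLOR_RGB2HSV)
m=cv2.inRange(hsv,(78,80,25),(97,255,255));m[:,300:]=0
m=cv2.morphologyEx(m,cv2.MORPH_CLOSE,np.ones((7,7),np.uint8))
c=max(cv2.findContours(m,0,1)[0],key=len);h=cv2.convexHull(c)[:,0];h=h[h[:,1]<235]
def circ(h,z):
    w=np.array([ray(p,u,z)[:2] for u in h]);A=np.c_[2*w,np.ones(len(w))];s=np.linalg.lstsq(A,(w**2).sum(1),rcond=None)[0];return s[:2],np.sqrt(s[2]+s[0]**2+s[1]**2)
zl=o['tool_pos'][2]-.0274
print('tcp',o['tool_pos']);[print('lid z+',dz,circ(h,zl+dz)) for dz in(0,.006,.012)]
print('left/right',h[:,0].min(),h[:,0].max(),h[:,1].min())
B=(np.array([[352,88],[477,88],[414,152],[330,80],[500,88],[416,174]])+.5)/1.5625-.5
print('bore',[ray(p,u,.032)[:2].round(4).tolist() for u in B])
d=models.cut_out(p,'plunger')[0]['pixels'].astype(np.uint8)
e=cv2.fitEllipse(max(cv2.findContours(d,0,1)[0],key=len));print(e,ray(p,e[0],.028)[:2])
E
```

```text
tcp [0.49166742 0.15079137 0.17738816]
lid z+ 0 (array([0.49069896, 0.14878407]), np.float64(0.03093172938618662))
lid z+ 0.006 (array([0.49068673, 0.15171257]), np.float64(0.029873319910026265))
lid z+ 0.012 (array([0.4906745 , 0.15464107]), np.float64(0.028814910433863177))
left/right 202 299 187
bore [[0.4645, 0.256], [0.5307, 0.2568], [0.498, 0.2237], [0.4529, 0.2598], [0.5429, 0.2569], [0.4993, 0.2119]]
((264.8622741699219, 55.79673767089844), (46.16667175292969, 50.15092849731445), 2.529848575592041) [0.49748238 0.25693529]
```

Emit:
{"api": "drive_tool", "payload": {
  "angular": [
    [0,0,0],
    [0,0,0],
    [0,0,0],
    [0,0,0],
    [0,0,0],
    [0,0,0],
    [0,0,0],
    [0,0,0]
  ],
  "delta_pos": [
    [3.6,0.24,0],
    [3.5,0.25,0],
    [3.5,0.25,0],
    [0,0,4],
    [0,0,4],
    [0,0,2],
    [0,0,0],
    [0,0,0]
  ],
  "gripper": [1,1,1,1,1,1,1,1]
}}

```text
time_s: 17.25
tool_pos: [0.4983, 0.2568, 0.0778]
tool_rot: [180.0, 0.0, 90.6]
force: [0.4, -0.8, -0.2]
grip_width: 0.0195
grasp_force: 50.0
```

```bash
python3 - <<'E'
from h import *
o=telemetry.get_obs();print(o['qpos'].round(1),o['tool_pos'],o['tool_rot'],o['force'],o['wrist_torque'])
T=rot(o['tool_rot']);print(T.T@(np.array([.4978,.2572,.0724])-o['tool_pos'])*100)
p=cam('wrist');im=p['pixels'][40:,:]
a=p['pixels'][60:300,96:416]
cv2.imwrite('pics/i.png',cv2.resize(a,(800,600),interpolation=cv2.INTER_CUBIC)[:,:,::-1])
E
```

```text
[-71.5  20.3  48.8 107.8 -17.6  59.7 -14.8] [0.49831284 0.2568064  0.07784264] [1.79970231e+02 1.81630302e-02 9.06163721e+01] [ 0.43504944 -0.75801815 -0.18717326] [-0.04627822  0.06532227  0.0249036 ]
[ 0.04008165 -0.05113997  0.54422498]
```

View pics/i.png

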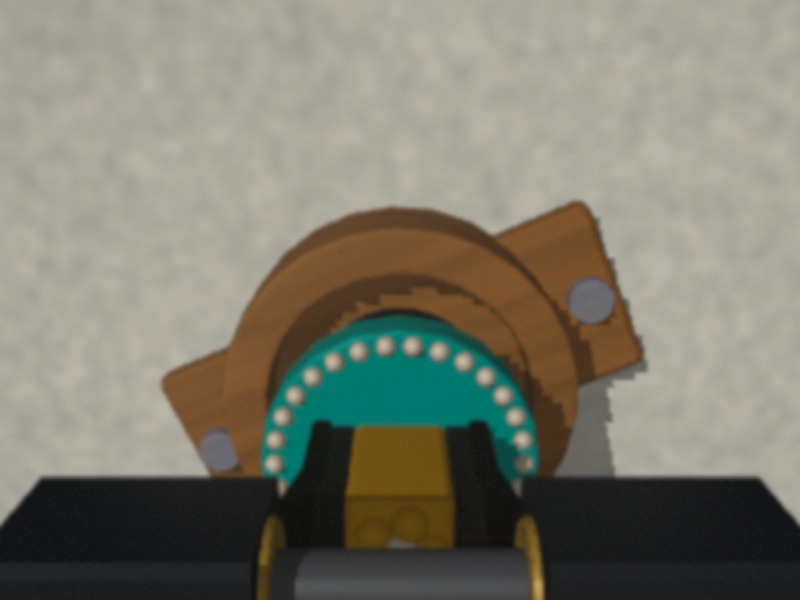

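The lid is centred sideways in the cup: disc 263 to 538, cup 223 to 578, both with midpoint 400.5. Going down.

Emit:
{"api": "drive_tool", "payload": {
  "angular": [
    [0,0,0],
    [0,0,0],
    [0,0,0],
    [0,0,0]
  ],
  "delta_pos": [
    [0.05,-0.03,1.0],
    [0,0,0.6],
    [0,0,0.5],
    [0,0,0]
  ],
  "gripper": [1,1,1,1],
  "squeeze": 58
}}

```text
time_s: 17.7
tool_pos: [0.4972, 0.2572, 0.0558]
tool_rot: [-180.0, 0.0, 90.6]
force: [-0.1, 0.9, -0.0]
grip_width: 0.0195
grasp_force: 58.0
```

Emit:
{"api": "drive_tool", "payload": {
  "angular": [
    [0,0,0],
    [0,0,0],
    [0,0,0]
  ],
  "delta_pos": [
    [0,0,0.2],
    [0,0,0.2],
    [0,0,0]
  ],
  "gripper": [1,1,1]
}}

```text
time_s: 18.0
tool_pos: [0.4977, 0.2573, 0.0527]
tool_rot: [-180.0, -0.0, 90.6]
force: [-2.5, -0.5, 4.7]
grip_width: 0.0196
grasp_force: 58.0
```

Emit:
{"api": "drive_tool", "payload": {
  "angular": [
    [0,0,0],
    [0,0,0],
    [0,0,0]
  ],
  "delta_pos": [
    [0,0,0.2],
    [0,0,0.2],
    [0,0,0]
  ],
  "gripper": [1,1,1]
}}

```text
time_s: 18.3
tool_pos: [0.4977, 0.2574, 0.0489]
tool_rot: [-180.0, -0.0, 90.6]
force: [-1.7, -0.5, 7.4]
grip_width: 0.0193
grasp_force: 58.0
```

Emit:
{"api": "drive_tool", "payload": {
  "angular": [
    [0,0,0],
    [0,0,0],
    [0,0,0]
  ],
  "delta_pos": [
    [0,0,0.1],
    [0,0,0.1],
    [0,0,0]
  ],
  "gripper": [1,1,1]
}}

```text
time_s: 18.6
tool_pos: [0.4977, 0.2574, 0.0474]
tool_rot: [-180.0, -0.0, 90.6]
force: [-3.8, -1.5, 9.0]
grip_width: 0.0196
grasp_force: 58.0
```

Emit:
{"api": "drive_tool", "payload": {
  "angular": [
    [0,0,0],
    [0,0,0],
    [0,0,0]
  ],
  "delta_pos": [
    [0,0,0.1],
    [0,0,0],
    [0,0,0]
  ],
  "gripper": [1,1,1]
}}

```text
time_s: 18.9
tool_pos: [0.4978, 0.2574, 0.0474]
tool_rot: [-179.9, -0.1, 90.6]
force: [-6.7, -2.5, 18.7]
grip_width: 0.0194
grasp_force: 58.0
```

Emit:
{"api": "drive_tool", "payload": {
  "angular": [
    [0,0,0],
    [0,0,0],
    [0,0,0],
    [0,0,0],
    [0,0,0],
    [0,0,0]
  ],
  "delta_pos": [
    [0,0,0],
    [0,0,0],
    [0,0,0],
    [0,0,0],
    [0,0,0],
    [0,0,0]
  ],
  "gripper": [1,1,1,1,1,1]
}}

```text
time_s: 19.5
tool_pos: [0.4977, 0.2574, 0.0474]
tool_rot: [-179.9, -0.1, 90.6]
force: [-7.4, -2.1, 17.1]
grip_width: 0.0193
grasp_force: 58.0
```

```bash
python3 - <<'E'
from h import *
o=telemetry.get_obs();print(o['tool_pos'],o['tool_rot'],o['force'],o['wrist_torque'])
p=cam('wrist');a=p['pixels'][60:300,96:416]
cv2.imwrite('pics/j.png',cv2.resize(a,(800,600),interpolation=cv2.INTER_CUBIC)[:,:,::-1])
E
```

```text
[0.49774883 0.25738023 0.04735051] [-1.79943077e+02 -7.04758457e-02  9.06256224e+01] [-7.40707876 -2.05008388 17.06608398] [-0.73685835  1.47925485  0.02289228]
```

View pics/j.png

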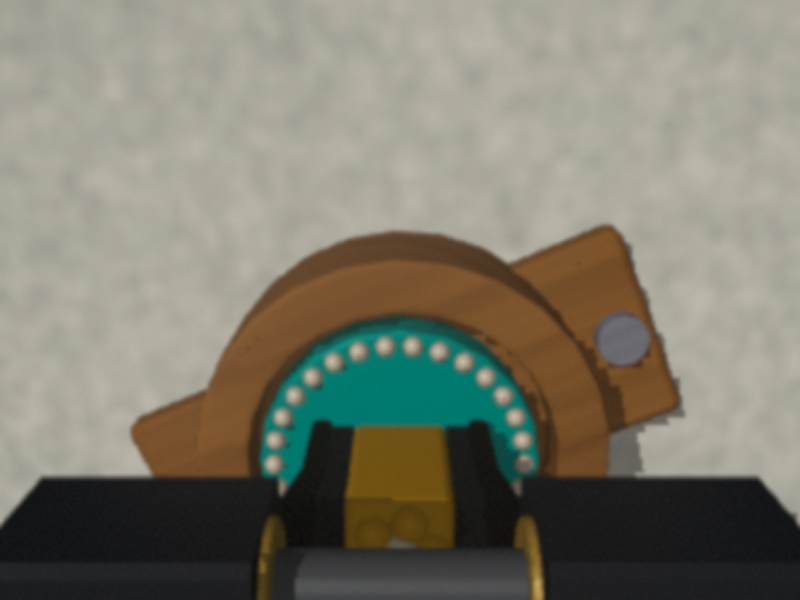

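The disc sits level and flush inside the bore (263 to 540, row 318), and it hasn't slipped in the fingers. The lid's underside is at 0.0474 − 0.0274 = 0.020 m, which is the hard floor, and it is held with a steady 17 N push. Handing in.

```bash
python3 -c "
from cell import env
print(env.sign_off())"
```

```text
the job is handed in; nothing more can be done
None
```

I wound the key to its stop at the red mark, then set the turquoise lid knob up in the seat and handed in at about 20 s, still holding it home on the hard floor with about 17 N; the jar, phone, brush and purple look-alike were left alone.

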